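# Swap the mixed-up knobs back onto their own control boxes

## Task

The three knobs on the control boxes have been mixed up. Move each one to the box of its own colour, and turn each so that its pointer meets the white tick on the box and it drops fully down over the spigot onto the plate. The empty cork mat is free for setting a knob aside on the way; do not knock over the little glass jar.

Things in the scene. Friction and masses are not known exactly. Their poses are not given: they have to be found in the camera images.
- knob_red: Loose red knob: upright plastic ring, 50 mm diameter, 32 mm tall, about 60 g, with a D-bore right through (22 mm round, flat 5 mm from the axis, mouth flared 2.5 mm at the bottom). Origin: centre of the underside; z up. The flat and the white pointer line on top lie on the +x side. Starts seated on a box of another colour.
- knob_blue: Loose blue knob: upright plastic ring, 50 mm diameter, 32 mm tall, about 60 g, with a D-bore right through (22 mm round, flat 5 mm from the axis, mouth flared 2.5 mm at the bottom). Origin: centre of the underside; z up. The flat and the white pointer line on top lie on the +x side. Starts seated on a box of another colour.
- knob_yellow: Loose yellow knob: upright plastic ring, 50 mm diameter, 32 mm tall, about 60 g, with a D-bore right through (22 mm round, flat 5 mm from the axis, mouth flared 2.5 mm at the bottom). Origin: centre of the underside; z up. The flat and the white pointer line on top lie on the +x side. Starts seated on a box of another colour.
- box_red: Fixed 76 mm square box, red top plate at 30 mm. Central steel D-spigot up to 57 mm: 18 mm round, flat 3 mm from axis at +x, top 7 mm tapered. White tick on the plate along +x. Origin: centre of underside; z up. A seated knob's underside is 30 mm above it, with 2 mm play all round; it drops only with flat to flat (pointer beside tick), else stays up on the spigot.
- box_blue: Fixed 76 mm square box, blue top plate at 30 mm. Central steel D-spigot up to 57 mm: 18 mm round, flat 3 mm from axis at +x, top 7 mm tapered. White tick on the plate along +x. Origin: centre of underside; z up. A seated knob's underside is 30 mm above it, with 2 mm play all round; it drops only with flat to flat (pointer beside tick), else stays up on the spigot.
- box_yellow: Fixed 76 mm square box, yellow top plate at 30 mm. Central steel D-spigot up to 57 mm: 18 mm round, flat 3 mm from axis at +x, top 7 mm tapered. White tick on the plate along +x. Origin: centre of underside; z up. A seated knob's underside is 30 mm above it, with 2 mm play all round; it drops only with flat to flat (pointer beside tick), else stays up on the spigot.
- mat: Fixed square cork mat, 90 x 90 mm, 4 mm thick, lying free and empty on the desk: the spot for setting a knob down on the way. Origin: centre of its underside, on the desk.
- jar: Loose small glass jar with a steel lid, 46 mm in diameter, 55 mm tall, standing upright among the boxes, about 150 g; not to be upset. Origin: centre of its underside; z up.
There are look-alikes about, which are no part of the job. Leave any pink or turquoise look-alike of the knob_blue alone.

How it is judged:
By the outcome, as a careful person would: the job done as asked, in the order asked, and still so for the second after the job is handed in, with the robot touching nothing.
It also fails if it takes over 106 s, if anything falls off the work surface, if the arm or the gripper's body presses on something with over 40 N, if the wrist force passes 120 N, or if a joint passes its speed limit or range.

## Robot

A 6-joint arm with a two-finger parallel gripper is mounted at the origin on the work surface. World frame = base frame: x ahead of the robot, y to its left, z up, the work surface at z = 0. Lengths are in mm, angles in rad, forces in N, time in s.
With the tool pointing down it reaches from about 400 to 925 mm from the base axis. Payload 12.5 kg.
Tool frame: the origin (TCP) lies at the very end of the fingers, on their centre line; the grasp point (between the pads) lies env.hold_point_z behind it (env.hold_point_z is the distance from the TCP to the grasp point, in mm); y points along the fingers, z is the direction in which the jaws open and shut, and the axes are right-handed (so a half turn about y gives the same grasp; the last joint's range is limited). The gripper opens to 95 mm and grips with 3 to 60 N. Pads are 20 mm wide; open, the fingers measure 119 mm over their backs; the gripper's body (75 mm by 180 mm) begins 59 mm behind the grasp point.
Start: joints at [1.062, 0.491, 1.559, -0, 1.092, -0.106], TCP at [244.983, 575.005, 214.661] pointing down, gripper open.
Joint ranges: [-3.1, 3.1], [-0.84, 2.19], [0.05, 2.79], [-1.13, 4.28], [0.06, 2.93], [-2.69, 2.69]. Speed limits (rad/s): [2.22, 2.22, 2.79, 3.14, 3.14, 3.14].

## Interface

Orientations are given as [roll, pitch, yaw] about the fixed x, y, z axes, in that order (R = Rz(yaw) Ry(pitch) Rx(roll)).
In Python, from cell import env gives the robot as it stands.
- The arm moves only by the shell command python3 -m inch 'ROWS'. ROWS is JSON, one flat list of numbers, 7 for each row, row after row: the shift along the tool's x, y, z in m, then the turn, a rotation vector about the tool's x, y, z in degrees, then the closure, from -1 (fully open) to 1 (shut). In form: [tx, ty, tz, ax, ay, az, hand, tx, ty, tz, ax, ay, az, hand, ...]. A call has 1 to 10 rows; each row shifts and turns the commanded pose from where the row before left it, along the tool's axes as they then stand; what a row does not reach is not made up. A row lasts 1/10 s, in which the tool goes at most 50 mm and 8.59 degrees, less where a joint would pass 70% of its speed; a pose out of reach is approached as far as the arm can. A call is refused whole if a number of a shift passes 0.05 or a number of a turn 8.59, either way. A call with a gripper value outside its range is refused whole. The fingers move at their own pace and stop on an object; the grip force is fixed at half the most. Time passes only in rows, so rows that do not move let the fingers close. It gives the time, the measured TCP pose, the force and the opening at its end, in the units of the state.
- env.state(): the state, without advancing time (a new reading comes with each control period).
- env.read_camera(name): name is "side" or "top" or "wrist"; returns a dict with "pixels" (420x560x3 uint8, blue, green, red), "depth" (420x560 float32, mm along the optical axis (not along the pixel's ray), 0 where there is no reading), "mtx" (3x3 intrinsics, pixels), "k1" (the pictures are not rectified: a ray, as slopes to the right and down, at radius r is drawn at 1 + k1 r^2 times it, then the intrinsics apply), "R" (3x3) and "t" (3): a world point X has camera coordinates R X + t. Camera axes: x right, y down, z forward; pixel columns grow to the right and rows downward; lengths in mm; the calibration is good to about 2 mm. A picture is of the moment at which its call begins.
- env.job_done(): hands the job in, once; it reports no verdict.
The state is a dict: "t": time; "joints": joint angles; "qvel": joint speeds; "tau": joint torques, N m; "eef_pos": TCP position; "tcp_rot": TCP orientation; "ft_force": force on the tool from outside, world axes, zero at the start; "moment": the same for the moment, N m; "opening": opening from 0.0 (shut) to 1.0 (fully open).
Only numpy, scipy, OpenCV 4.12 (cv2) and the standard library are available. Lean on these libraries where they do the work, as an engineer would, in place of code of your own. Each camera call takes 0.05 s, during which the arm holds its last target.

## Working session

There is one attempt and no reset: what is moved stays moved. The work goes in short steps, Python scripts to look and compute and a shell command to move; the robot and the scene stay as the last step left them, time stands still between calls to the robot, and variables do not carry over. Pictures are saved under pics/ and viewed, and the job is handed in when it is done.

```bash
ls; mkdir -p pics
python3 - <<'E'
from cell import env
import cv2
s=env.state();print(s);print(env.hold_point_z)
for n in ["side","top","wrist"]:
    c=env.read_camera(n);cv2.imwrite(f"pics/{n}0.png",c["pixels"]);print(n,c["mtx"],c["k1"],c["R"],c["t"])
E
```

```text
pics
{'t': 0.0, 'joints': array([ 1.06238669e+00,  4.91543400e-01,  1.55943988e+00, -1.51958723e-05,
        1.09169390e+00, -1.05621980e-01]), 'qvel': array([ 0.00124294, -0.00097303, -0.00086192,  0.00076731,  0.00236143,
       -0.000465  ]), 'tau': array([-1.29514810e-03, -6.12632632e+01, -2.58187151e+01,  6.91069616e-02,
        4.81841702e-02, -5.67055599e-05]), 'eef_pos': array([244.86873799, 574.77515494, 214.07508202]), 'tcp_rot': array([-1.57187623e+00,  1.00934851e-04, -4.02780698e-01]), 'ft_force': array([-0.08123429, -0.69820752, -0.23336695]), 'moment': array([-0.01580206, -0.0404055 ,  0.09442755]), 'opening': 1.0023200303274564}
18.8
side [[427.69269586   0.         277.55200138]
 [  0.         427.69269586 209.37931589]
 [  0.           0.           1.        ]] -0.009910192476974097 [[ 0.85414601 -0.51993024 -0.0103505 ]
 [-0.38566815 -0.61997641 -0.683293  ]
 [ 0.34884763  0.58762385 -0.73007092]] [-474.64876551  229.13602914  818.69067908]
top [[453.10705139   0.         277.53438554]
 [  0.         453.10705139 203.05065191]
 [  0.           0.           1.        ]] -0.10998070413892715 [[ 0.01053404 -0.99986175  0.01286552]
 [-0.99873262 -0.01115366 -0.04907903]
 [ 0.04921574 -0.01233221 -0.99871203]] [ -69.55636387  515.32045838 1026.74336394]
wrist [[373.37196564   0.         282.30439629]
 [  0.         373.37196564 209.3320895 ]
 [  0.           0.           1.        ]] -0.10096109171383211 [[ 3.92368300e-01  9.19808190e-01 -1.05721224e-04]
 [ 8.82082060e-01 -3.76242646e-01  2.83500812e-01]
 [ 2.60726592e-01 -1.11329987e-01 -9.58971990e-01]] [-624.59254699  -31.78514846  391.79190841]
```

View pics/top0.png

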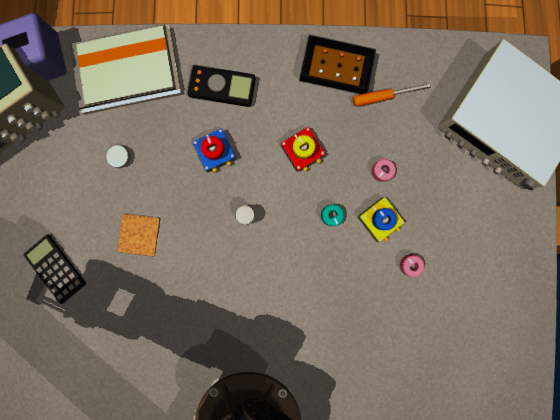

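View pics/side0.png

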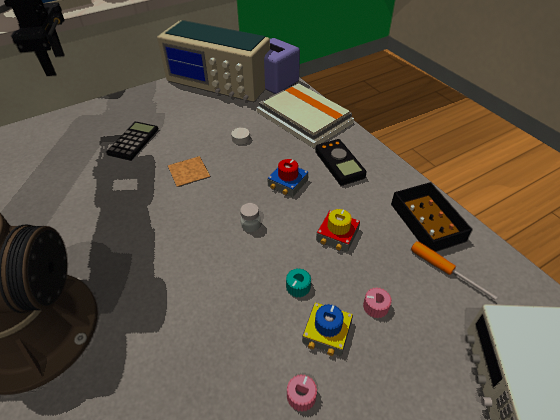

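View pics/wrist0.png

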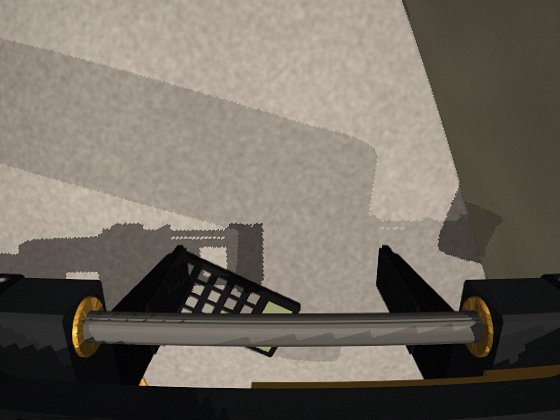

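```bash
cat > h.py <<'E'
from cell import env
import cv2, numpy as np
def ray(c,uv):
    p=cv2.undistortPoints(np.array(uv,float).reshape(-1,1,2),c["mtx"],np.array([c["k1"],0,0,0,0])).reshape(-1,2)
    d=np.c_[p,np.ones(len(p))]@c["R"]
    o=-c["R"].T@c["t"]
    return o,d
def onz(c,uv,z):
    o,d=ray(c,uv); return o+d*((z-o[2])/d[:,2])[:,None]
def proj(c,X):
    r=cv2.Rodrigues(c["R"])[0]
    return cv2.projectPoints(np.array(X,float).reshape(-1,1,3),r,c["t"],c["mtx"],np.array([c["k1"],0,0,0,0]))[0].reshape(-1,2)
H={'red':(0,8),'yellow':(24,34),'blue':(105,120),'pink':(165,176),'turq':(80,95)}
def mask(c,col,smin=120,vmin=60):
    h=cv2.cvtColor(c["pixels"],cv2.COLOR_BGR2HSV);lo,hi=H[col]
    m=(h[...,0]>=lo)&(h[...,0]<=hi)
    if col=='red': m|=h[...,0]>=177
    return (m&(h[...,1]>smin)&(h[...,2]>vmin)).astype(np.uint8)
E
python3 - <<'E'
from h import *
c=env.read_camera("top");p=c["pixels"]
t=[]
for (u,v) in [(214,149),(304,148),(382,219),(245,214)]:
    t.append(cv2.resize(p[v-30:v+30,u-35:u+35],(400,300),interpolation=cv2.INTER_NEAREST))
cv2.imwrite("pics/crop1.png",np.vstack([np.hstack(t[:2]),np.hstack(t[2:])]))
c=env.read_camera("side");p=c["pixels"]
t=[]
for (u,v) in [(288,175),(340,227),(328,325),(245,215)]:
    t.append(cv2.resize(p[v-30:v+30,u-35:u+35],(400,300),interpolation=cv2.INTER_NEAREST))
cv2.imwrite("pics/crop2.png",np.vstack([np.hstack(t[:2]),np.hstack(t[2:])]))
E
```

```text
(no output)
```

View pics/crop1.png

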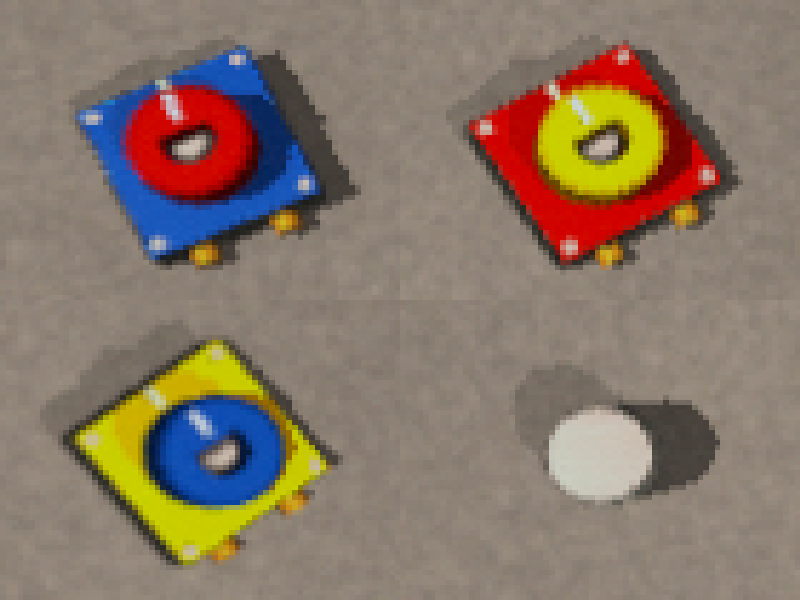

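View pics/crop2.png

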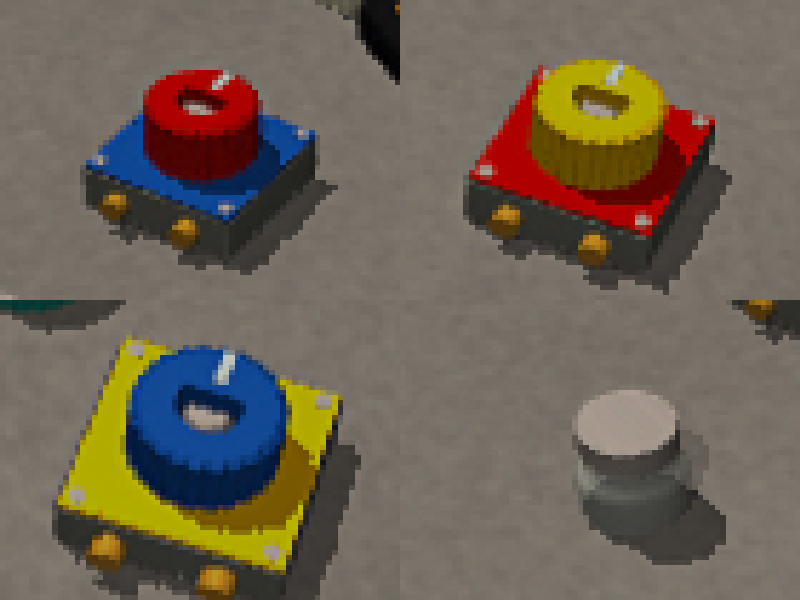

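```bash
cat >> h.py <<'E'
def comp(m,near,r=60):
    m=cv2.morphologyEx(m,cv2.MORPH_CLOSE,np.ones((3,3),np.uint8))
    cs,_=cv2.findContours(m,cv2.RETR_EXTERNAL,cv2.CHAIN_APPROX_NONE)
    cs=[k for k in cs if cv2.contourArea(k)>40 and np.hypot(*(k.reshape(-1,2).mean(0)-near))<r]
    return max(cs,key=cv2.contourArea).reshape(-1,2) if cs else None
def boxmeas(c,col,near):
    k=comp(mask(c,col),near,25)
    k=cv2.convexHull(k.astype(np.int32)).reshape(-1,2)
    X=onz(c,k,30)[:,:2]
    (cx,cy),(w,h),a=cv2.minAreaRect(X.astype(np.float32))
    return (cx,cy),(w,h),a%90
def knobtop(c,col,near,z=62,vmin=150):
    k=comp(mask(c,col,vmin=vmin),near,20)
    X=onz(c,k,z)[:,:2]
    return cv2.minEnclosingCircle(X.astype(np.float32)), cv2.fitEllipse(X.astype(np.float32)),X.mean(0)
def white(c,ctr,z0,rmin,rmax,z):
    "bright unsaturated pixels in annulus about ctr at height z"
    h=cv2.cvtColor(c["pixels"],cv2.COLOR_BGR2HSV)
    uv=proj(c,[[ctr[0],ctr[1],z]])[0]
    u,v=np.meshgrid(np.arange(int(uv[0])-50,int(uv[0])+51),np.arange(int(uv[1])-50,int(uv[1])+51))
    pts=np.c_[u.ravel(),v.ravel()]; ok=(pts[:,0]>=0)&(pts[:,0]<560)&(pts[:,1]>=0)&(pts[:,1]<420);pts=pts[ok]
    X=onz(c,pts,z)[:,:2]-ctr; r=np.hypot(*X.T)
    s=h[pts[:,1],pts[:,0]]; 
    w=(r>rmin)&(r<rmax)&(s[:,1]<z0)&(s[:,2]>160)
    return X[w]
E
python3 - <<'E'
from h import *
c=env.read_camera("top");c2=env.read_camera("side")
B={'blue':(214,149),'red':(304,148),'yellow':(382,219)}
for b,n in B.items():
    print(b,boxmeas(c,b,n), c["pixels"][n[1],n[0]])
S={'blue':(288,178),'red':(338,230),'yellow':(328,327)}
for b,n in S.items():
    print('side',b,boxmeas(c2,b,n))
K={'red':(212,147),'yellow':(304,146),'blue':(385,219)}
for k,n in K.items():
    a,e,m=knobtop(c,k,n,vmin=100 if k=='blue' else 150);print(k,a,e,m)
    for rr in [(13,23)]:
        w=white(c,np.array(e[0]),110,*rr,62);print(len(w),np.degrees(np.arctan2(w[:,1],w[:,0])).round())
h=cv2.cvtColor(c["pixels"],cv2.COLOR_BGR2HSV)
for q in [(138,234)]: print(h[q[1],q[0]])
E
```

```text
blue ((636.5993041992188, 83.45247650146484), (74.41606140136719, 74.99617767333984), 25.597875595092773) [77 84 93]
red ((641.4085083007812, -119.70974731445312), (75.59370422363281, 75.3653564453125), 32.12196350097656) [158 170 187]
yellow ((481.30340576171875, -301.3697509765625), (76.60775756835938, 77.08311462402344), 37.96542739868164) [104  66  56]
side blue ((634.7654418945312, 81.49981689453125), (74.03398132324219, 73.44563293457031), 26.56070327758789)
side red ((639.4414672851562, -121.7373046875), (76.16423034667969, 74.09428405761719), 31.906618118286133)
side yellow ((479.67059326171875, -302.98199462890625), (73.5554428100586, 73.56828308105469), 38.11650466918945)
red ((636.3562622070312, 83.5360107421875), 24.04909324645996) ((636.0346069335938, 83.57453918457031), (44.07115936279297, 45.810279846191406), 101.8380355834961) [635.54929698  83.28763755]
10 [28. 23. 17. 25. 19. 28. 21. 32. 24. 15.]
yellow ((640.4695434570312, -119.40620422363281), 24.291343688964844) ((640.4776611328125, -119.00235748291016), (45.59623718261719, 46.07200241088867), 38.392669677734375) [ 640.45710655 -119.19239673]
7 [26. 29. 23. 32. 26. 30. 22.]
blue ((481.44482421875, -300.51953125), 24.288318634033203) ((481.308349609375, -300.5943908691406), (45.91396713256836, 46.673946380615234), 14.920670509338379) [ 481.20863615 -300.64569885]
9 [33. 27. 37. 31. 24. 41. 35. 28. 40.]
[ 16 183 199]
```

```bash
cat >> h.py <<'E'
from scipy.spatial.transform import Rotation as Ro
def to(x,y,z,yaw=None):
    s=env.state();r=s["tcp_rot"];R=Ro.from_euler('xyz',r)
    p=s["eef_pos"];d=R.inv().apply(np.array([x,y,z])-p)
    print("at",p.round(1),"rpy deg",np.degrees(r).round(2),"open",round(s["opening"],3),"F",s["ft_force"].round(1),"t",round(s["t"],2))
    print("shift tool mm",d.round(1), "turn y", None if yaw is None else round(np.degrees(r[2])-yaw,2))
    if yaw is not None:
        R2=Ro.from_euler('xyz',[r[0],r[1],np.radians(yaw)])
        print("shift after turning",R2.inv().apply(np.array([x,y,z])-p).round(1))
        T=Ro.from_euler('xyz',[-np.pi/2,0,np.radians(yaw)]);print("rotvec tool",np.degrees((R.inv()*T).as_rotvec()).round(2))
E
python3 - <<'E'
from h import *
for n,uv in (("top",(138,234)),("side",(189,171))):
    c=env.read_camera(n)
    h=cv2.cvtColor(c["pixels"],cv2.COLOR_BGR2HSV)
    m=((abs(h[...,0].astype(int)-16)<5)&(h[...,1]>130)).astype(np.uint8)
    k=comp(m,uv,20);X=onz(c,k,4)[:,:2];print(n,cv2.minAreaRect(X.astype(np.float32)))
# jar lids
    if n=="top": print(onz(c,[(245,214)],55),onz(c,[(117,156)],25))
to(635.7,82.5,160,-64)
E
```

```text
top ((439.8954772949219, 259.61175537109375), (89.63555908203125, 89.57079315185547), 83.96475982666016)
[[489.07493982   7.84988269  55.        ]] [[619.92649201 307.45454057  25.        ]]
side ((438.22894287109375, 256.751708984375), (89.6348876953125, 88.73152923583984), 83.1036605834961)
at [245.  575.  214.6] rpy deg [-90.     0.   -23.08] open 0.998 F [-0.4 -0.3  0.5] t 0.45
shift tool mm [ 552.5   54.6 -299.9] turn y 40.92
shift after turning [613.9  54.6 135.3]
rotvec tool [ 0.   40.92  0.  ]
```

```bash
python3 -m inch '[0,0,0,0,8.2,0,-1, 0,0,0,0,8.2,0,-1, 0,0,0,0,8.2,0,-1, 0,0,0,0,8.2,0,-1, 0,0,0,0,8.2,0,-1, 0.04,0,0.009,0,0,0,-1, 0.04,0,0.009,0,0,0,-1, 0.04,0,0.009,0,0,0,-1, 0.04,0,0.009,0,0,0,-1, 0.04,0,0.009,0,0,0,-1]'
python3 - <<'E'
from h import *
to(635.7,82.5,160,-64)
E
```

```text
t: 1.45
eef_pos: [373.7, 413.5, 214.8]
tcp_rot: [-1.57, 0.0, -1.118]
ft_force: [-0.2, 0.7, -0.4]
opening: 1.004
at [373.7 413.5 214.8] rpy deg [-8.998e+01  1.000e-02 -6.407e+01] open 1.004 F [-0.2  0.7 -0.4] t 1.45
shift tool mm [412.2  54.8  90.9] turn y -0.07
shift after turning [412.3  54.8  90.4]
rotvec tool [-0.02 -0.07 -0.01]
```

```bash
python3 -m inch '[0.041,0.0055,0.009,0,0,0,-1, 0.041,0.0055,0.009,0,0,0,-1, 0.041,0.0055,0.009,0,0,0,-1, 0.041,0.0055,0.009,0,0,0,-1, 0.041,0.0055,0.009,0,0,0,-1, 0.041,0.0055,0.009,0,0,0,-1, 0.041,0.0055,0.009,0,0,0,-1, 0.041,0.0055,0.009,0,0,0,-1, 0.042,0.0055,0.009,0,0,0,-1, 0.042,0.0055,0.009,0,0,0,-1]'
python3 - <<'E'
from h import *
c=env.read_camera("wrist");cv2.imwrite("pics/w1.png",c["pixels"])
to(635.7,82.5,160,-64)
E
```

```text
t: 2.45
eef_pos: [634.9, 82.0, 159.5]
tcp_rot: [-1.571, -0.0, -1.119]
ft_force: [-1.4, 0.3, 0.6]
opening: 0.999
at [638.   77.3 158.4] rpy deg [-89.97  -0.09 -64.24] open 0.996 F [-0.2 -4.2 -1.9] t 2.5
shift tool mm [-5.7 -1.6  0.2] turn y -0.24
shift after turning [-5.7 -1.6  0.2]
rotvec tool [-0.03 -0.24  0.09]
```

View pics/w1.png

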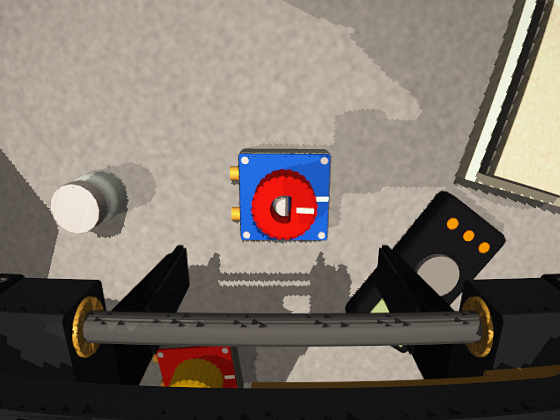

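```bash
cat >> h.py <<'E'
def wmeas(c,kcol,bcol,kxy,bxy,zt=62,vk=120):
    kn=proj(c,[[*kxy,zt]])[0];bn=proj(c,[[*bxy,30]])[0]
    if kcol:
        a,e,m=knobtop(c,kcol,kn,z=zt,vmin=vk);print("knob",kcol,"circle",np.round(a[0],1),round(a[1],1),"ell",np.round(e[0],1),np.round(e[1],1))
        w=white(c,np.array(a[0]),110,13,23,zt);w=w.mean(0);print(" pointer deg",np.degrees(np.arctan2(w[1],w[0])).round(1))
    if bcol:
        b=boxmeas(c,bcol,bn);print("box",bcol,np.round(b[0],1),np.round(b[1],1),round(b[2],1))
        w=white(c,np.array(b[0]),110,28,37.5,30)
        if len(w):
            a=np.degrees(np.arctan2(w[:,1],w[:,0]));a=a[abs((a-b[2]+180)%360-180)<20];print(" tick deg",a.mean().round(1) if len(a) else None,len(a))
E
python3 - <<'E'
from h import *
c=env.read_camera("wrist");s=env.state();print(s["eef_pos"],proj(c,[s["eef_pos"]]),proj(c,[[635.7,82.5,62]]))
wmeas(c,'red','blue',(635.7,82.5),(635.7,82.5))
t=env.read_camera("top");wmeas(t,None,'yellow',(481,-301),(481,-301))
to(635.7,82.5,160,-64)
E
```

```text
[636.18659529  79.59871353 158.52355287] [[281.36723051 261.29757241]] [[282.61083895 203.49232243]]
knob red circle [634.1  86.1] 26.9 ell [634.4  85.5] [47.6 52. ]
 pointer deg 13.4
box blue [635.3  83.9] [74.1 73. ] 25.7
 tick deg 24.7 55
box yellow [ 492.1 -292.9] [49.2 77.1] 38.0
 tick deg 40.8 20
at [634.7  81.5 158.8] rpy deg [-9.004e+01  2.000e-02 -6.426e+01] open 0.998 F [ 0.1 -0.2  0.3] t 2.6
shift tool mm [-0.5 -1.2  1.3] turn y -0.26
shift after turning [-0.5 -1.2  1.3]
rotvec tool [ 0.04 -0.26 -0.02]
```

Run:
```python
from h import *
c=env.read_camera("wrist");s=env.state();print(s["eef_pos"],np.abs(s["qvel"]).max())
wmeas(c,'red','blue',(635.7,82.5),(635.7,82.5),vk=200)
u=c["pixels"][140:250,225:345];cv2.imwrite("pics/w2.png",cv2.resize(u,None,fx=5,fy=5))
```

```text
[633.95900668  82.82251768 159.13607202] 0.03491143240969317
knob red circle [635.   84.2] 24.6 ell [633.9  84.1] [45.5 48. ]
 pointer deg 20.5
box blue [635.2  84. ] [74.  73.7] 25.6
 tick deg 24.8 52
```

View pics/w2.png

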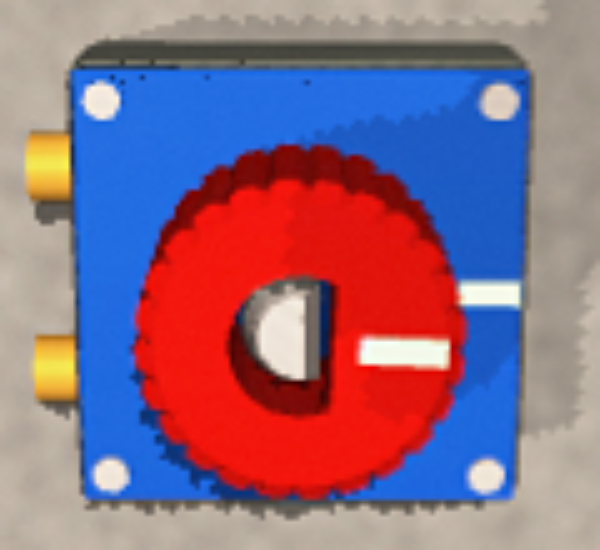

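Run:
```python
from h import *
to(635,83.5,35,-65)
```

```text
at [634.   82.8 159.1] rpy deg [-9.004e+01  3.000e-02 -6.418e+01] open 1.0 F [-0.1  0.1  0.1] t 2.65
shift tool mm [-1.000e-01  1.241e+02  1.300e+00] turn y 0.82
shift after turning [-1.000e-01  1.241e+02  1.300e+00]
rotvec tool [ 0.04  0.82 -0.03]
```

```bash
python3 -m inch '[0,0.025,0.001,0,0,0,-1, 0,0.03,0,0,0.8,0,-1, 0,0.03,0,0,0,0,-1, 0,0.02,0,0,0,0,-1, 0,0.01,0,0,0,0,-1, 0,0.007,0,0,0,0,-1, 0,0,0,0,0,0,-1]'
python3 - <<'E'
from h import *
to(635,83.5,35,-65)
E
```

```text
t: 3.35
eef_pos: [634.6, 84.6, 37.6]
tcp_rot: [-1.571, 0.0, -1.132]
ft_force: [0.3, 0.4, 1.1]
opening: 1.001
at [634.6  84.6  37.6] rpy deg [-9.001e+01  1.000e-02 -6.484e+01] open 1.001 F [0.3 0.4 1.1] t 3.35
shift tool mm [ 1.1  2.6 -0.1] turn y 0.16
shift after turning [ 1.1  2.6 -0.1]
rotvec tool [ 0.01  0.16 -0.01]
```

```bash
python3 -m inch '[0.001,0.002,0,0,0,0,-1, 0,0,0,0,0,0,1, 0,0,0,0,0,0,1, 0,0,0,0,0,0,1, 0,0,0,0,0,0,1, 0,0,0,0,0,0,1, 0,0,0,0,0,0,1, 0,0,0,0,0,0,1, 0,0,0,0,0,0,1]'
python3 - <<'E'
from h import *
to(635,83.5,35,-65)
E
```

```text
t: 4.25
eef_pos: [635.2, 83.1, 35.7]
tcp_rot: [-1.571, 0.0, -1.132]
ft_force: [-0.5, -0.6, 0.7]
opening: 0.512
at [635.2  83.1  35.7] rpy deg [-90.     0.   -64.88] open 0.512 F [-0.5 -0.6  0.7] t 4.25
shift tool mm [-0.5  0.7 -0.1] turn y 0.12
shift after turning [-0.5  0.7 -0.1]
rotvec tool [-0.    0.12 -0.  ]
```

```bash
python3 -m inch '[0,-0.01,0,0,0,0,1, 0,-0.015,0,0,0,0,1, 0,-0.02,0,0,0,0,1, 0,-0.03,0,0,0,0,1, 0,-0.03,0,0,0,0,1, 0,0,0,0,0,0,1, 0,0,0,0,0,0,1]'
python3 - <<'E'
from h import *
c=env.read_camera("wrist");cv2.imwrite("pics/w3.png",c["pixels"])
t=env.read_camera("side");cv2.imwrite("pics/s3.png",t["pixels"])
b=boxmeas(c,'blue',proj(c,[[635,83.5,30]])[0]);print(b)
to(439,258,140,-65)
E
```

```text
t: 4.95
eef_pos: [635.4, 83.2, 142.1]
tcp_rot: [-1.569, -0.001, -1.132]
ft_force: [0.6, -0.1, -1.0]
opening: 0.513
((634.40966796875, 85.65022277832031), (74.2624282836914, 69.30366516113281), 25.081857681274414)
at [634.8  83.1 140.3] rpy deg [-9.004e+01  2.000e-02 -6.488e+01] open 0.512 F [-0.2 -0.2 -0.7] t 5.05
shift tool mm [-241.5    0.5 -103. ] turn y 0.12
shift after turning [-241.2    0.5 -103.6]
rotvec tool [ 0.04  0.12 -0.02]
```

View pics/w3.png

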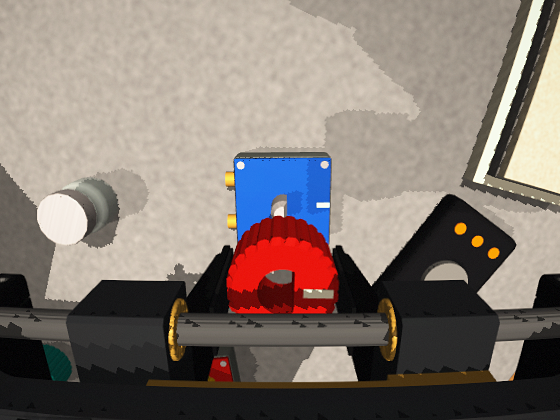

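```bash
python3 -m inch '[-0.02,0,-0.0085,0,0,0,1, -0.041,0,-0.0175,0,0,0,1, -0.041,0,-0.0175,0,0,0,1, -0.041,0,-0.0175,0,0,0,1, -0.041,0,-0.0175,0,0,0,1, -0.037,0.03,-0.016,0,0,0,1, -0.02,0.03,-0.0085,0,0,0,1, 0,0.03,0,0,0,0,1, 0,0.02,0,0,0,0,1, 0,0,0,0,0,0,1]'
python3 - <<'E'
from h import *
to(439,258,11,-65)
E
```

```text
t: 6.05
eef_pos: [438.2, 257.0, 28.1]
tcp_rot: [-1.576, 0.0, -1.132]
ft_force: [-0.2, 0.1, -1.3]
opening: 0.512
at [438.2 257.   28.1] rpy deg [-9.032e+01  1.000e-02 -6.485e+01] open 0.512 F [-0.2  0.1 -1.3] t 6.05
shift tool mm [-0.6 17.1  1.2] turn y 0.15
shift after turning [-0.6 17.1  1.2]
rotvec tool [ 0.32  0.15 -0.01]
```

```bash
python3 -m inch '[0,0.01,0,0,0,0,1, 0,0.006,0,0,0,0,1, 0,0.001,0,0,0,0,1, 0,0,0,0,0,0,1, 0,0,0,0,0,0,1]';  python3 -m inch '[0,0.001,0,0,0,0,1, 0,0,0,0,0,0,1]'
```

```text
t: 6.55
eef_pos: [440.1, 257.5, 14.3]
tcp_rot: [-1.57, 0.0, -1.133]
ft_force: [0.2, -0.4, 0.4]
opening: 0.514
t: 6.75
eef_pos: [439.9, 257.5, 13.0]
tcp_rot: [-1.57, 0.0, -1.132]
ft_force: [0.5, 0.2, -0.7]
opening: 0.515
```

```bash
python3 -m inch '[0,0.002,0,0,0,0,1, 0,0,0,0,0,0,1, 0,0,0,0,0,0,1]'; python3 -m inch '[0,0.001,0,0,0,0,1, 0,0,0,0,0,0,1, 0,0,0,0,0,0,1]'
```

```text
t: 7.05
eef_pos: [439.8, 257.5, 10.7]
tcp_rot: [-1.571, 0.0, -1.132]
ft_force: [-0.2, 0.8, -1.5]
opening: 0.518
t: 7.35
eef_pos: [439.8, 257.5, 9.8]
tcp_rot: [-1.571, 0.0, -1.132]
ft_force: [0.1, 0.7, -0.7]
opening: 0.51
```

```bash
python3 -m inch '[0,0.0005,0,0,0,0,1, 0,0,0,0,0,0,-1, 0,0,0,0,0,0,-1, 0,0,0,0,0,0,-1, 0,0,0,0,0,0,-1, 0,0,0,0,0,0,-1, 0,-0.02,0,0,0,0,-1, 0,-0.04,0,0,0,0,-1, 0,-0.04,0,0,0,0,-1, 0,-0.02,0,0,0,0,-1]'
python3 - <<'E'
from h import *
to(481,-302,160,-55)
c=env.read_camera("top");print(knobtop(c,'red',proj(c,[[440,257,36]])[0],z=36,vmin=150)[0])
cv2.imwrite("pics/t4.png",c["pixels"])
E
```

```text
t: 8.35
eef_pos: [440.5, 257.8, 132.2]
tcp_rot: [-1.568, -0.0, -1.132]
ft_force: [0.5, 0.0, 0.1]
opening: 0.999
at [440.5 257.8 132.2] rpy deg [-89.81  -0.   -64.88] open 0.999 F [0.5 0.  0.1] t 8.35
shift tool mm [ 524.   -28.5 -200.9] turn y -9.88
shift after turning [ 481.8  -28.8 -287.8]
rotvec tool [-0.19 -9.88  0.02]
((440.9998474121094, 256.94873046875), 25.274078369140625)
```

View pics/t4.png

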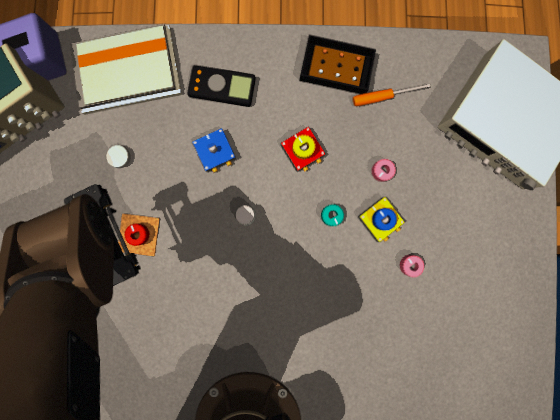

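```bash
python3 -m inch '[0,-0.015,0,0,-5,0,-1, 0,-0.015,0,0,-5,0,-1, 0.037,0,-0.022,0,0,0,-1, 0.037,0,-0.022,0,0,0,-1, 0.037,0,-0.022,0,0,0,-1, 0.037,0,-0.022,0,0,0,-1, 0.037,0,-0.022,0,0,0,-1, 0.037,0,-0.022,0,0,0,-1, 0.037,0,-0.022,0,0,0,-1, 0.037,0,-0.022,0,0,0,-1]'; python3 -m inch '[0.037,0,-0.022,0,0,0,-1, 0.037,0,-0.022,0,0,0,-1, 0.037,0,-0.022,0,0,0,-1, 0.037,0,-0.022,0,0,0,-1, 0.03,0,-0.018,0,0,0,-1, 0,0,0,0,0,0,-1, 0,0,0,0,0,0,-1, 0,0,0,0,0,0,-1]'
python3 - <<'E'
from h import *
to(481,-302,160,-52)
E
```

```text
t: 9.4
eef_pos: [465.9, -87.7, 159.0]
tcp_rot: [-1.571, 0.0, -0.958]
ft_force: [0.1, -0.7, 0.8]
opening: 1.002
t: 10.2
eef_pos: [481.6, -291.5, 158.9]
tcp_rot: [-1.571, 0.001, -0.957]
ft_force: [-0.3, 0.4, 0.5]
opening: 0.997
at [ 481.6 -291.5  158.9] rpy deg [-9.001e+01  6.000e-02 -5.485e+01] open 0.997 F [-0.3  0.4  0.5] t 10.2
shift tool mm [ 8.2 -1.1 -6.5] turn y -2.85
shift after turning [ 7.9 -1.1 -6.9]
rotvec tool [ 0.01 -2.85 -0.06]
```

```bash
python3 -m inch '[0.008,0,-0.0065,0,0,0,-1, 0,0,0,0,0,0,-1, 0,0,0,0,0,0,-1, 0,0,0,0,0,0,-1]'
python3 - <<'E'
from h import *
c=env.read_camera("wrist");s=env.state();print(s["eef_pos"],np.abs(s["qvel"]).max())
for v in (80,100,120):wmeas(c,'blue','yellow',(481,-301.5),(481,-301.5),vk=v)
uv=proj(c,[[481,-301.5,40]])[0].astype(int);u=c["pixels"][uv[1]-60:uv[1]+60,uv[0]-70:uv[0]+70];cv2.imwrite("pics/w5.png",cv2.resize(u,None,fx=5,fy=5))
to(481,-302,36,-55)
E
```

```text
t: 10.6
eef_pos: [481.2, -302.5, 159.3]
tcp_rot: [-1.571, 0.0, -0.958]
ft_force: [0.1, 0.0, -0.1]
opening: 0.997
[ 481.17174016 -302.51631007  159.28870693] 0.0014558462341729057
knob blue circle [ 478.9 -299.6] 26.6 ell [ 478.8 -300.8] [47.7 50.2]
 pointer deg 27.9Traceback (most recent call last):
  File "<stdin>", line 3, in <module>
  File "h.py", line 60, in wmeas
    b=boxmeas(c,bcol,bn);print("box",bcol,np.round(b[0],1),np.round(b[1],1),round(b[2],1))
  File "h.py", line 26, in boxmeas
    k=cv2.convexHull(k.astype(np.int32)).reshape(-1,2)
                     ^^^^^^^^
AttributeError: 'NoneType' object has no attribute 'astype'
```

Run:
```python
from h import *
c=env.read_camera("wrist");s=env.state()
cv2.imwrite("pics/wf5.png",c["pixels"])
uv=proj(c,[[481,-301.5,40]])[0].astype(int);u=c["pixels"][uv[1]-60:uv[1]+60,uv[0]-70:uv[0]+70];cv2.imwrite("pics/w5.png",cv2.resize(u,None,fx=5,fy=5))
h=cv2.cvtColor(c["pixels"],cv2.COLOR_BGR2HSV)
p=proj(c,[[481+30,-301.5+0,30],[481-32,-301.5,30],[481,-301.5+31,30]]).astype(int);print([h[v,u] for u,v in p])
H['yellow']=(22,36)
for v in (100,120):wmeas(c,'blue',None,(481,-301.5),(481,-301.5),vk=v)
m=mask(c,'yellow');print(cv2.connectedComponentsWithStats(m)[2:])
to(481,-302,36,-55)
```

```text
[array([110, 240, 190], dtype=uint8), array([ 22, 244, 222], dtype=uint8), array([ 29, 254, 251], dtype=uint8)]
knob blue circle [ 478.9 -299.7] 26.6 ell [ 478.9 -300.9] [47.3 50.3]
 pointer deg 28.1
knob blue circle [ 479.3 -300.4] 25.9 ell [ 479.2 -301.6] [47.2 48.5]
 pointer deg 30.9
(array([[     0,      0,    560,    420, 230997],
       [   510,    103,      7,      5,     25],
       [   536,    106,     24,     29,    168],
       [   545,    123,      2,      4,      5],
       [   542,    125,      1,      2,      2],
       [   549,    126,      1,      1,      1],
       [   553,    126,      1,      2,      2],
       [   555,    127,      2,      5,      6],
       [   559,    126,      1,      1,      1],
       [   542,    129,      4,      4,      6],
       [   547,    129,      1,      1,      1],
       [   550,    129,      2,      1,      2],
       [   552,    129,      2,      3,      3],
       [   558,    129,      1,      1,      1],
       [   558,    131,      2,      1,      2],
       [   535,    133,     17,     29,     85],
       [   549,    132,    
[... 3821 characters left out ...]
7.93333333],
       [558.33333333, 154.        ],
       [549.5       , 155.75      ],
       [551.        , 154.        ],
       [548.        , 157.        ],
       [553.        , 157.        ],
       [555.1875    , 162.5625    ],
       [285.625     , 198.375     ],
       [315.30634921, 221.91428571],
       [269.        , 201.        ],
       [286.        , 206.5       ],
       [281.        , 239.        ],
       [490.71428571, 331.38095238]]))
at [ 481.2 -302.5  159.3] rpy deg [-90.     0.   -54.86] open 0.997 F [ 0.6  0.1 -0.3] t 10.7
shift tool mm [-6.000e-01  1.233e+02  1.000e-01] turn y 0.14
shift after turning [-6.000e-01  1.233e+02  1.000e-01]
rotvec tool [-0.    0.14 -0.  ]
```

View pics/w5.png

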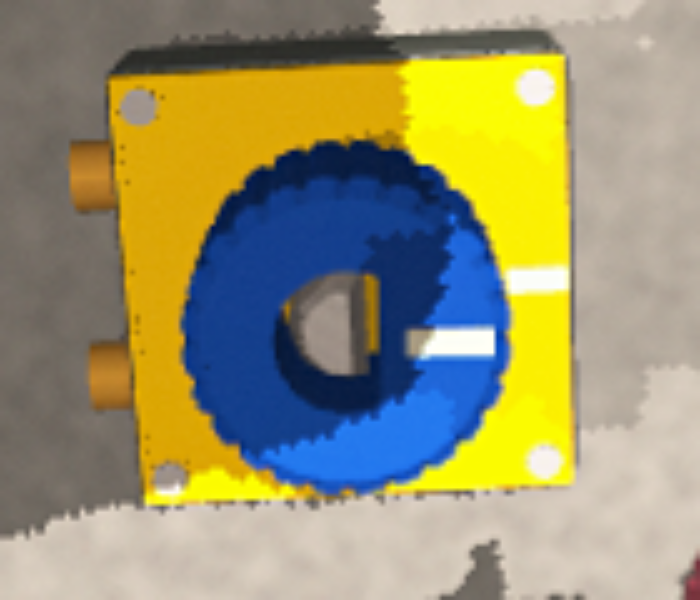

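```bash
python3 -m inch '[-0.001,0.025,0,0,0,0,-1, 0,0.03,0,0,0,0,-1, 0,0.03,0,0,0,0,-1, 0,0.02,0,0,0,0,-1, 0,0.012,0,0,0,0,-1, 0,0.005,0,0,0,0,-1, 0,0,0,0,0,0,-1, 0,0,0,0,0,0,-1]'
python3 - <<'E'
from h import *
to(480.3,-301.5,35.7,-55)
E
```

```text
t: 11.5
eef_pos: [481.0, -302.2, 38.1]
tcp_rot: [-1.57, -0.001, -0.958]
ft_force: [-0.9, -0.1, 0.4]
opening: 1.0
at [ 481.  -302.2   38.1] rpy deg [-8.998e+01 -7.000e-02 -5.487e+01] open 1.0 F [-0.9 -0.1  0.4] t 11.5
shift tool mm [-1.   2.4 -0.2] turn y 0.13
shift after turning [-1.   2.4 -0.2]
rotvec tool [-0.02  0.13  0.07]
```

```bash
python3 -m inch '[-0.001,0.0015,0,0,0,0,-1, 0,0,0,0,0,0,1, 0,0,0,0,0,0,1, 0,0,0,0,0,0,1, 0,0,0,0,0,0,1, 0,0,0,0,0,0,1, 0,0,0,0,0,0,1, 0,0,0,0,0,0,1, 0,0,0,0,0,0,1]'
python3 - <<'E'
from h import *
to(481,-301.5,35.7,-55)
E
```

```text
t: 12.4
eef_pos: [480.0, -301.1, 35.7]
tcp_rot: [-1.571, 0.0, -0.958]
ft_force: [0.8, -0.9, -0.5]
opening: 0.513
at [ 480.  -301.1   35.7] rpy deg [-9.000e+01  1.000e-02 -5.488e+01] open 0.513 F [ 0.8 -0.9 -0.5] t 12.4
shift tool mm [0.9 0.  0.6] turn y 0.12
shift after turning [0.9 0.  0.6]
rotvec tool [-0.    0.12 -0.01]
```

```bash
python3 -m inch '[0,-0.01,0,0,0,0,1, 0,-0.02,0,0,0,0,1, 0,-0.03,0,0,0,0,1, 0,-0.03,0,0,0,0,1, 0,-0.02,0,0,4.5,0,1, 0,0,0,0,4.5,0,1, 0,0,0,0,0,0,1]'
python3 - <<'E'
from h import *
c=env.read_camera("wrist");cv2.imwrite("pics/w6.png",c["pixels"][200:330,200:360].repeat(4,0).repeat(4,1))
H['yellow']=(20,36)
b=boxmeas(c,'yellow',proj(c,[[481,-301.5,30]])[0]);print(b)
to(635.2,83.7,145,-64)
E
```

```text
t: 13.1
eef_pos: [480.1, -301.2, 147.0]
tcp_rot: [-1.57, -0.001, -1.116]
ft_force: [-0.2, 0.1, -1.3]
opening: 0.51
((479.25933837890625, -301.74432373046875), (74.18434143066406, 74.18038940429688), 37.971309661865234)
at [ 479.9 -301.   146.3] rpy deg [-8.998e+01 -2.000e-02 -6.378e+01] open 0.509 F [-0.3  0.1 -0.1] t 13.15
shift tool mm [-276.6    1.3  309.3] turn y 0.22
shift after turning [-277.7    1.3  308.2]
rotvec tool [-0.02  0.22  0.02]
```

View pics/w6.png

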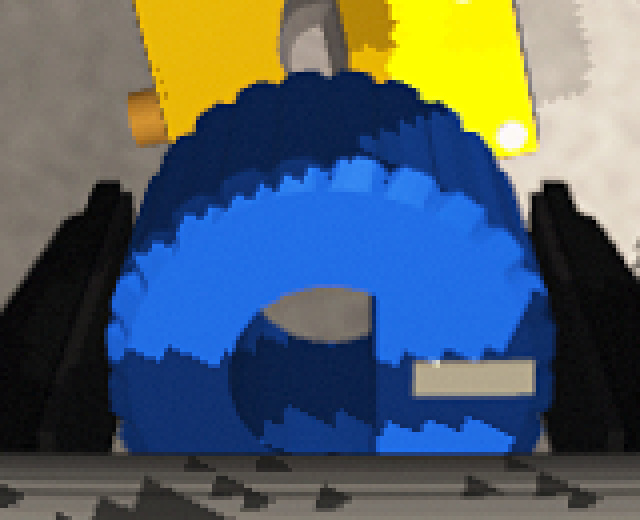

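```bash
python3 -m inch '[-0.0155,0,0.0172,0,0,0,1, -0.0308,0,0.0343,0,0,0,1, -0.0308,0,0.0343,0,0,0,1, -0.0308,0,0.0343,0,0,0,1, -0.0308,0,0.0343,0,0,0,1, -0.0308,0,0.0343,0,0,0,1, -0.0308,0,0.0343,0,0,0,1, -0.0308,0,0.0343,0,0,0,1, -0.0308,0,0.0343,0,0,0,1, -0.0155,0,0.0172,0,0,0,1]'; python3 -m inch '[0,0,0,0,0,0,1, 0,0,0,0,0,0,1, 0,0,0,0,0,0,1]'
python3 - <<'E'
from h import *
to(635.2,83.7,75,-64)
E
```

```text
t: 14.15
eef_pos: [635.6, 87.3, 145.2]
tcp_rot: [-1.571, 0.001, -1.11]
ft_force: [-0.4, -0.5, 0.3]
opening: 0.513
t: 14.45
eef_pos: [634.7, 82.9, 145.5]
tcp_rot: [-1.572, 0.0, -1.115]
ft_force: [-0.1, -0.3, -1.1]
opening: 0.514
at [634.7  82.9 145.5] rpy deg [-9.005e+01  2.000e-02 -6.388e+01] open 0.514 F [-0.1 -0.3 -1.1] t 14.45
shift tool mm [-0.5 70.5  0.9] turn y 0.12
shift after turning [-0.5 70.5  0.9]
rotvec tool [ 0.05  0.12 -0.02]
```

```bash
python3 -m inch '[-0.0005,0.025,0.001,0,0,0,1, 0,0.03,0,0,0,0,1, 0,0.015,0,0,0,0,1, 0,0.007,0,0,0,0,1, 0,0,0,0,0,0,1, 0,0,0,0,0,0,1, 0,0,0,0,0,0,1]'
python3 - <<'E'
from h import *
to(635.2,83.7,62,-64.5)
E
```

```text
t: 15.15
eef_pos: [636.4, 84.8, 70.0]
tcp_rot: [-1.569, -0.001, -1.115]
ft_force: [-1.3, 0.2, -0.3]
opening: 0.515
at [636.4  84.8  70. ] rpy deg [-8.990e+01 -4.000e-02 -6.388e+01] open 0.515 F [-1.3  0.2 -0.3] t 15.15
shift tool mm [ 0.4  8.  -1.5] turn y 0.62
shift after turning [ 0.4  8.  -1.5]
rotvec tool [-0.1   0.62  0.04]
```

Wobble settles slowly; descend gently while watching force.

```bash
python3 -m inch '[0,0.004,0,0,0.5,0,1, 0,0.003,0,0,0,0,1, 0,0,0,0,0,0,1]'; python3 -m inch '[0,0.003,-0.0005,0,0,0,1, 0,0.003,0,0,0,0,1, 0,0,0,0,0,0,1]'
```

```text
t: 15.45
eef_pos: [635.6, 84.8, 61.4]
tcp_rot: [-1.571, 0.0, -1.124]
ft_force: [-0.3, -0.5, -1.2]
opening: 0.515
t: 15.75
eef_pos: [635.1, 84.6, 55.3]
tcp_rot: [-1.571, 0.0, -1.124]
ft_force: [0.1, 0.1, -0.1]
opening: 0.515
```

```bash
python3 -m inch '[0,0.003,0,0,0,0,1, 0,0.003,0,0,0,0,1, 0,0,0,0,0,0,1]'
```

```text
t: 16.05
eef_pos: [635.1, 84.6, 49.2]
tcp_rot: [-1.571, 0.0, -1.124]
ft_force: [0.4, -0.4, -0.5]
opening: 0.515
```

```bash
python3 -m inch '[0,0.004,0,0,0,0,1, 0,0.004,0,0,0,0,1, 0,0.003,0,0,0,0,1, 0,0,0,0,0,0,1, 0,0,0,0,0,0,1]'
```

```text
t: 16.55
eef_pos: [635.4, 84.6, 38.7]
tcp_rot: [-1.571, 0.0, -1.124]
ft_force: [-0.0, 0.3, -0.4]
opening: 0.509
```

```bash
python3 -m inch '[0,0.0015,0,0,0,0,1, 0,0.001,0,0,0,0,1, 0,0,0,0,0,0,1, 0,0,0,0,0,0,-1, 0,0,0,0,0,0,-1, 0,0,0,0,0,0,-1, 0,0,0,0,0,0,-1, 0,0,0,0,0,0,-1]'; python3 -m inch '[0,-0.01,0,0,0,0,-1, 0,-0.03,0,0,0,0,-1, 0,-0.03,0,0,0,0,-1, 0,-0.03,0,0,0,0,-1, 0,-0.015,0,0,0,0,-1, 0,0,0,0,0,0,-1, 0,0,0,0,0,0,-1, 0,0,0,0,0,0,-1]'
python3 - <<'E'
from h import *
c=env.read_camera("wrist");s=env.state();print(s["eef_pos"])
for v in (100,150):wmeas(c,'blue',None,(635,84),(635,84),vk=v)
uv=proj(c,[[635,84,40]])[0].astype(int);u=c["pixels"][uv[1]-60:uv[1]+60,uv[0]-70:uv[0]+70];cv2.imwrite("pics/w7.png",cv2.resize(u,None,fx=5,fy=5))
c=env.read_camera("side");u=c["pixels"][145:205,253:323];cv2.imwrite("pics/s7.png",cv2.resize(u,None,fx=8,fy=8,interpolation=0))
to(640.4,-120.5,155,-61)
E
```

```text
t: 17.35
eef_pos: [635.4, 84.6, 36.3]
tcp_rot: [-1.571, 0.0, -1.124]
ft_force: [-0.0, 0.2, -0.0]
opening: 0.877
t: 18.15
eef_pos: [634.9, 84.5, 150.2]
tcp_rot: [-1.572, 0.001, -1.124]
ft_force: [-0.4, 0.6, -0.6]
opening: 1.002
[634.88740735  84.53907835 150.13178611]
knob blue circle [631.7  91.7] 45.7 ell [630.8  91.5] [74.2 78. ]
 pointer deg -6.9
knob blue circle [631.6  91.7] 45.7 ell [630.8  91.6] [74.2 77.7]
 pointer deg -6.8
at [635.   84.5 150.2] rpy deg [-9.009e+01  4.000e-02 -6.438e+01] open 1.001 F [-0.1  0.8  0.4] t 18.25
shift tool mm [187.2  -4.8 -83.8] turn y -3.38
shift after turning [182.   -4.8 -94.7]
rotvec tool [ 0.09 -3.38 -0.05]
```

View pics/w7.png

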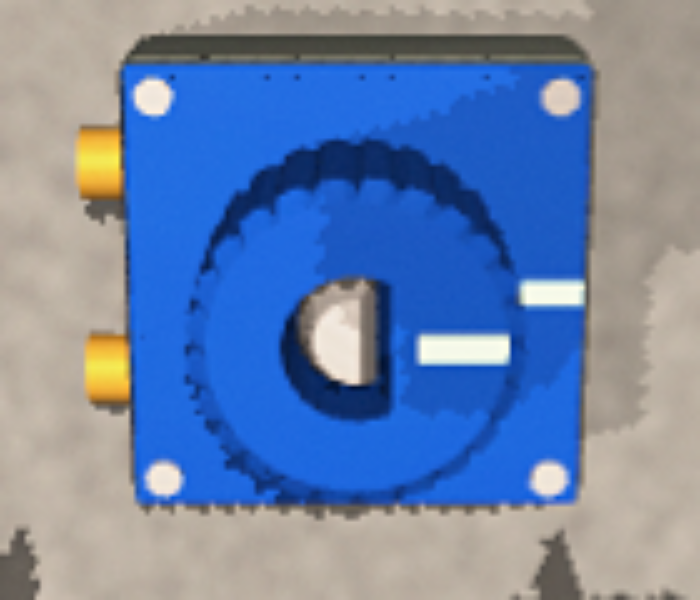

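View pics/s7.png

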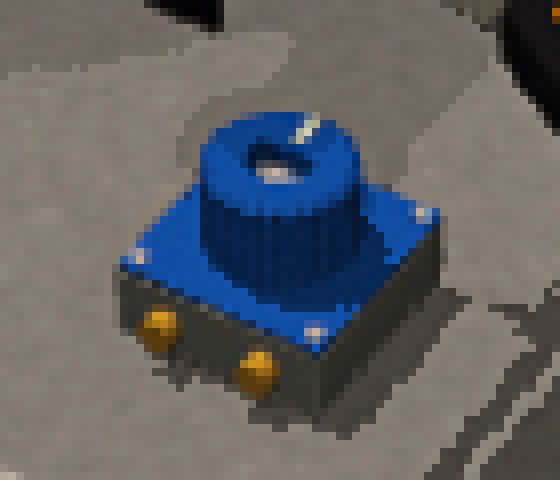

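```bash
python3 -m inch '[0,0,0,0,-3.4,0,-1, 0.018,0,-0.0095,0,0,0,-1, 0.0365,0,-0.019,0,0,0,-1, 0.0365,0,-0.019,0,0,0,-1, 0.0365,0,-0.019,0,0,0,-1, 0.0365,0,-0.019,0,0,0,-1, 0.018,0,-0.0095,0,0,0,-1, 0,0,0,0,0,0,-1, 0,0,0,0,0,0,-1, 0,0,0,0,0,0,-1]'
python3 - <<'E'
from h import *
H['yellow']=(20,36)
c=env.read_camera("wrist");s=env.state();print(s["eef_pos"],abs(s["qvel"]).max())
wmeas(c,'yellow','red',(640.4,-120),(640.4,-120),vk=200)
uv=proj(c,[[640,-120,40]])[0].astype(int);u=c["pixels"][uv[1]-60:uv[1]+60,uv[0]-70:uv[0]+70];cv2.imwrite("pics/w8.png",cv2.resize(u,None,fx=5,fy=5))
to(640.4,-120,38,-61)
E
```

```text
t: 19.25
eef_pos: [640.5, -119.6, 150.9]
tcp_rot: [-1.571, 0.001, -1.063]
ft_force: [0.3, 0.1, 0.5]
opening: 1.0
[ 640.55759382 -119.39072631  151.04913424] 0.002279564265327677
knob yellow circle [ 639.5 -119.7] 24.8 ell [ 639.4 -119.7] [48.2 48.3]
 pointer deg 29.1
box red [ 639.5 -120.1] [74.  74.4] 31.9
 tick deg 31.2 55
at [ 640.6 -119.4  151. ] rpy deg [-9.001e+01  3.000e-02 -6.091e+01] open 1.0 F [-0.1  0.  -0.2] t 19.3
shift tool mm [  0.5 113.   -0.4] turn y 0.09
shift after turning [  0.5 113.   -0.4]
rotvec tool [ 0.01  0.09 -0.03]
```

View pics/w8.png

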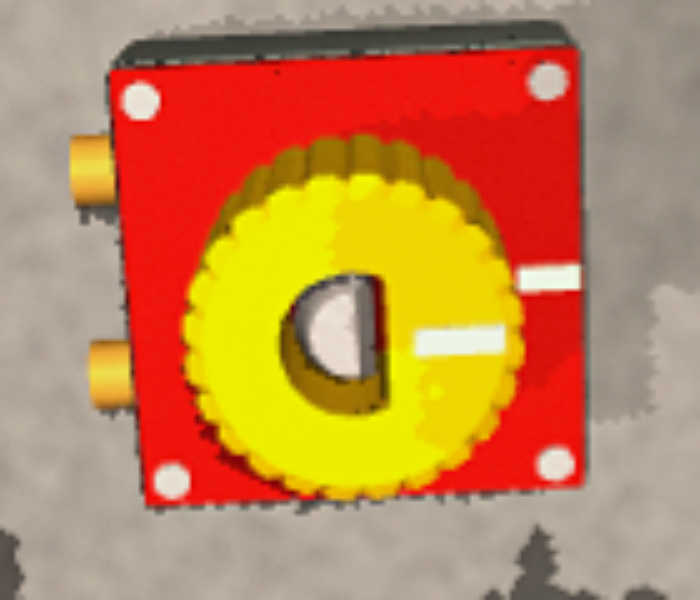

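```bash
python3 -m inch '[0,0.025,-0.0005,0,0,0,-1, 0,0.03,0,0,0,0,-1, 0,0.03,0,0,0,0,-1, 0,0.018,0,0,0,0,-1, 0,0.009,0,0,0,0,-1, 0,0.002,0,0,0,0,-1, 0,0,0,0,0,0,-1, 0,0,0,0,0,0,-1, 0,0,0,0,0,0,-1]'
```

```text
t: 20.2
eef_pos: [640.6, -120.9, 38.3]
tcp_rot: [-1.57, -0.001, -1.064]
ft_force: [0.8, 0.2, -1.0]
opening: 0.996
```

```bash
python3 -m inch '[-0.0006,0.0018,0.0003,0,0,0,-1, 0,0,0,0,0,0,1, 0,0,0,0,0,0,1, 0,0,0,0,0,0,1, 0,0,0,0,0,0,1, 0,0,0,0,0,0,1, 0,0,0,0,0,0,1, 0,0,0,0,0,0,1, 0,0,0,0,0,0,1]';python3 -m inch '[0,-0.01,0,0,0,0,1, 0,-0.02,0,0,0,0,1, 0,-0.03,0,0,0,0,1, 0,-0.03,0,0,0,0,1, 0,-0.02,0,0,-4.5,0,1, 0,0,0,0,-4.5,0,1, 0,0,0,0,0,0,1]'
python3 - <<'E'
from h import *
c=env.read_camera("wrist");cv2.imwrite("pics/w9.png",c["pixels"][180:330,200:360].repeat(4,0).repeat(4,1))
b=boxmeas(c,'red',proj(c,[[640,-119.5,30]])[0]);print(b)
to(480.2,-302,145,-52)
E
```

```text
t: 21.1
eef_pos: [640.1, -120.3, 35.4]
tcp_rot: [-1.571, 0.0, -1.064]
ft_force: [0.1, 0.5, 0.3]
opening: 0.511
t: 21.8
eef_pos: [640.3, -120.3, 146.9]
tcp_rot: [-1.57, -0.001, -0.906]
ft_force: [-0.4, -0.4, -0.1]
opening: 0.513
((639.5463256835938, -119.9372329711914), (74.1671142578125, 73.9430160522461), 31.80912971496582)
at [ 640.  -120.2  146.1] rpy deg [-8.998e+01 -2.000e-02 -5.207e+01] open 0.515 F [-0.9  0.  -1.5] t 21.85
shift tool mm [  45.2    1.  -237.8] turn y -0.07
shift after turning [  44.9    1.  -237.9]
rotvec tool [-0.02 -0.07  0.02]
```

View pics/w9.png

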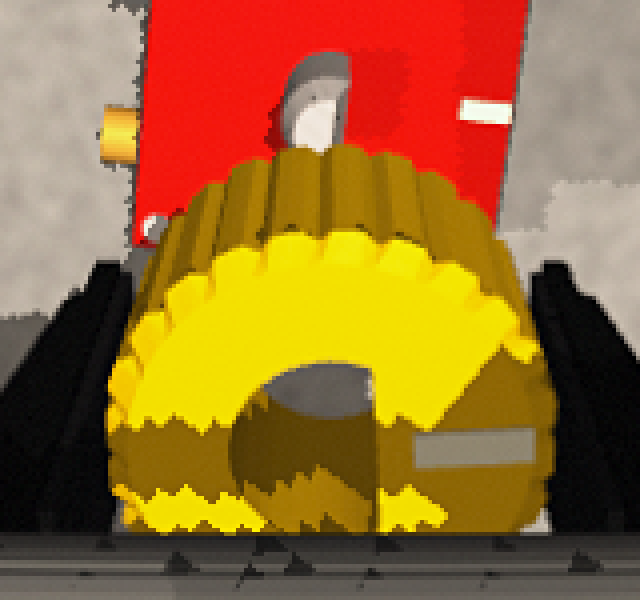

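```bash
python3 -m inch '[0.004,0,-0.020,0,0,0,1, 0.0075,0,-0.040,0,0,0,1, 0.0075,0,-0.040,0,0,0,1, 0.0075,0,-0.040,0,0,0,1, 0.0075,0,-0.040,0,0,0,1, 0.0075,0,-0.038,0,0,0,1, 0.004,0,-0.020,0,2,0,1, 0,0,0,0,0,0,1, 0,0,0,0,0,0,1, 0,0,0,0,0,0,1]'
python3 - <<'E'
from h import *
to(480.2,-302,68,-54)
E
```

```text
t: 22.85
eef_pos: [480.8, -302.1, 145.3]
tcp_rot: [-1.571, 0.0, -0.942]
ft_force: [-0.3, -0.8, -1.3]
opening: 0.513
at [ 480.8 -302.1  145.3] rpy deg [-9.000e+01  3.000e-02 -5.396e+01] open 0.513 F [-0.3 -0.8 -1.3] t 22.85
shift tool mm [-0.4 77.3 -0.4] turn y 0.04
shift after turning [-0.4 77.3 -0.4]
rotvec tool [-0.    0.04 -0.03]
```

```bash
python3 -m inch '[0,0.025,-0.0004,0,0,0,1, 0,0.03,0,0,0,0,1, 0,0.015,0,0,0,0,1, 0,0.005,0,0,0,0,1, 0,0,0,0,0,0,1, 0,0,0,0,0,0,1, 0,0,0,0,0,0,1, 0,0,0,0,0,0,1]';python3 -m inch '[0,0.003,0,0,0,0,1, 0,0.003,0,0,0,0,1, 0,0,0,0,0,0,1]'
```

```text
t: 23.65
eef_pos: [480.6, -303.0, 71.2]
tcp_rot: [-1.57, -0.001, -0.942]
ft_force: [-0.6, 0.2, -1.1]
opening: 0.515
t: 23.95
eef_pos: [480.1, -302.8, 64.1]
tcp_rot: [-1.571, 0.001, -0.942]
ft_force: [0.1, 1.0, -0.1]
opening: 0.508
```

```bash
python3 -m inch '[0,0.003,0,0,0,0,1, 0,0.003,0,0,0,0,1, 0,0,0,0,0,0,1]'
```

```text
t: 24.25
eef_pos: [480.1, -302.8, 57.9]
tcp_rot: [-1.571, 0.001, -0.942]
ft_force: [0.0, 0.4, -0.9]
opening: 0.519
```

```bash
python3 -m inch '[0,0.003,0,0,0,0,1, 0,0.003,0,0,0,0,1, 0,0,0,0,0,0,1]'
```

```text
t: 24.55
eef_pos: [480.2, -302.8, 52.0]
tcp_rot: [-1.571, 0.001, -0.942]
ft_force: [0.7, 0.3, -0.7]
opening: 0.515
```

No contact force; continuing down to about 36.

```bash
python3 -m inch '[0,0.004,0,0,0,0,1, 0,0.004,0,0,0,0,1, 0,0.004,0,0,0,0,1, 0,0,0,0,0,0,1, 0,0,0,0,0,0,1]'
```

```text
t: 25.05
eef_pos: [480.3, -302.9, 40.3]
tcp_rot: [-1.571, 0.0, -0.942]
ft_force: [-0.4, 0.1, 0.3]
opening: 0.516
```

```bash
python3 -m inch '[0,0.0025,0,0,0,0,1, 0,0.0015,0,0,0,0,1, 0,0,0,0,0,0,1, 0,0,0,0,0,0,-1, 0,0,0,0,0,0,-1, 0,0,0,0,0,0,-1, 0,0,0,0,0,0,-1, 0,0,0,0,0,0,-1]'; python3 -m inch '[0,-0.01,0,0,0,0,-1, 0,-0.03,0,0,0,0,-1, 0,-0.03,0,0,0,0,-1, 0,-0.03,0,0,0,0,-1, 0,-0.015,0,0,0,0,-1, 0,0,0,0,0,0,-1, 0,0,0,0,0,0,-1, 0,0,0,0,0,0,-1]'
python3 - <<'E'
from h import *
c=env.read_camera("wrist")
uv=proj(c,[[480,-302,40]])[0].astype(int);u=c["pixels"][uv[1]-60:uv[1]+60,uv[0]-70:uv[0]+70];cv2.imwrite("pics/w10.png",cv2.resize(u,None,fx=5,fy=5))
c=env.read_camera("side");u=c["pixels"][295:355,293:363];cv2.imwrite("pics/s10.png",cv2.resize(u,None,fx=8,fy=8,interpolation=0))
to(440.5,257.5,155,-67)
E
```

```text
t: 25.85
eef_pos: [480.4, -302.9, 36.5]
tcp_rot: [-1.571, -0.0, -0.942]
ft_force: [-0.9, 0.8, -0.3]
opening: 0.877
t: 26.65
eef_pos: [479.9, -302.6, 150.5]
tcp_rot: [-1.571, 0.002, -0.942]
ft_force: [-0.2, -0.3, 0.3]
opening: 0.996
at [ 480.  -302.7  150.5] rpy deg [-90.02   0.1  -53.98] open 1.0 F [ 0.1  0.6 -0. ] t 26.75
shift tool mm [-476.3   -3.8  297.5] turn y 13.02
shift after turning [-531.1   -3.7  182.5]
rotvec tool [ 0.03 13.02 -0.09]
```

View pics/w10.png

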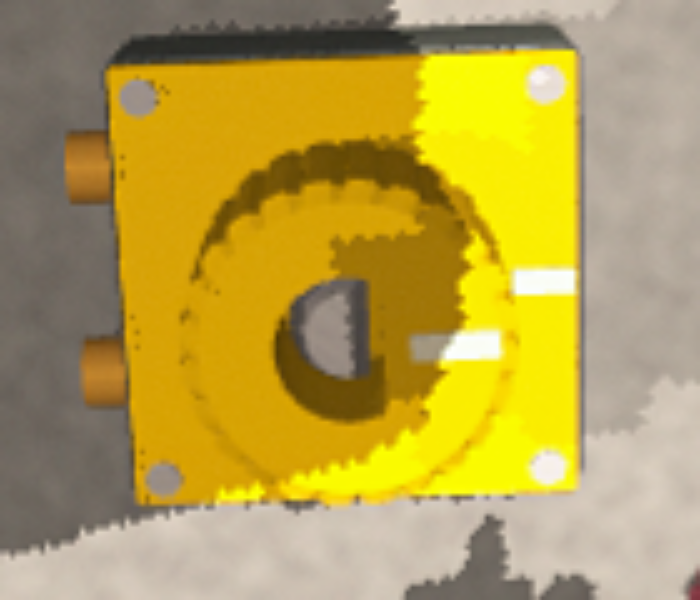

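View pics/s10.png

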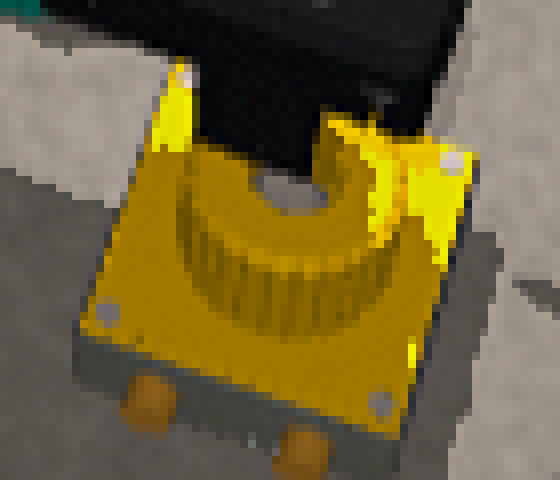

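```bash
python3 -m inch '[0,0,0,0,5.5,0,-1, 0,0,0,0,5.5,0,-1, -0.02,0,0.0075,0,0,0,-1, -0.0404,0,0.0155,0,0,0,-1, -0.0404,0,0.0155,0,0,0,-1, -0.0404,0,0.0155,0,0,0,-1, -0.0404,0,0.0155,0,0,0,-1, -0.0404,0,0.0155,0,0,0,-1, -0.0404,0,0.0155,0,0,0,-1, -0.0404,0,0.0155,0,0,0,-1]';python3 -m inch '[-0.0404,0,0.0155,0,0,0,-1, -0.0404,0,0.0155,0,0,0,-1, -0.0404,0,0.0155,0,0,0,-1, -0.0404,0,0.0155,0,0,0,-1, -0.0404,0,0.0155,0,0,0,-1, -0.02,0,0.0075,0,0,0,-1, 0,0,0,0,0,0,-1, 0,0,0,0,0,0,-1, 0,0,0,0,0,0,-1]';python3 - <<'E'
from h import *
to(440.5,257.5,120,-65)
E
```

```text
t: 27.75
eef_pos: [456.8, 22.2, 151.0]
tcp_rot: [-1.571, 0.001, -1.134]
ft_force: [0.1, -0.5, -0.3]
opening: 1.0
t: 28.65
eef_pos: [440.5, 256.7, 151.2]
tcp_rot: [-1.572, -0.0, -1.135]
ft_force: [0.1, -0.2, -0.3]
opening: 0.999
at [440.5 256.7 151.2] rpy deg [-90.05  -0.   -65.02] open 0.999 F [ 0.1 -0.2 -0.3] t 28.65
shift tool mm [-0.7 31.2  0.4] turn y -0.02
shift after turning [-0.7 31.2  0.4]
rotvec tool [ 0.05 -0.02  0.  ]
```

Run:
```python
from h import *
c=env.read_camera("wrist")
wmeas(c,'red',None,(440.3,257.3),(0,0),zt=36,vk=200)
uv=proj(c,[[440,257,20]])[0].astype(int);u=c["pixels"][uv[1]-60:uv[1]+60,uv[0]-70:uv[0]+70];cv2.imwrite("pics/w11.png",cv2.resize(u,None,fx=5,fy=5))
to(440.3,257.3,10,-65)
```

```text
knob red circle [439.4 258. ] 24.9 ell [437.6 258.4] [44.5 46.9]
 pointer deg 21.5
at [440.6 256.6 151.3] rpy deg [-90.03  -0.   -65.05] open 1.002 F [ 0.1  0.7 -0.5] t 28.7
shift tool mm [-8.000e-01  1.413e+02  1.000e-01] turn y -0.05
shift after turning [-8.000e-01  1.413e+02  1.000e-01]
rotvec tool [ 0.03 -0.05  0.  ]
```

View pics/w11.png

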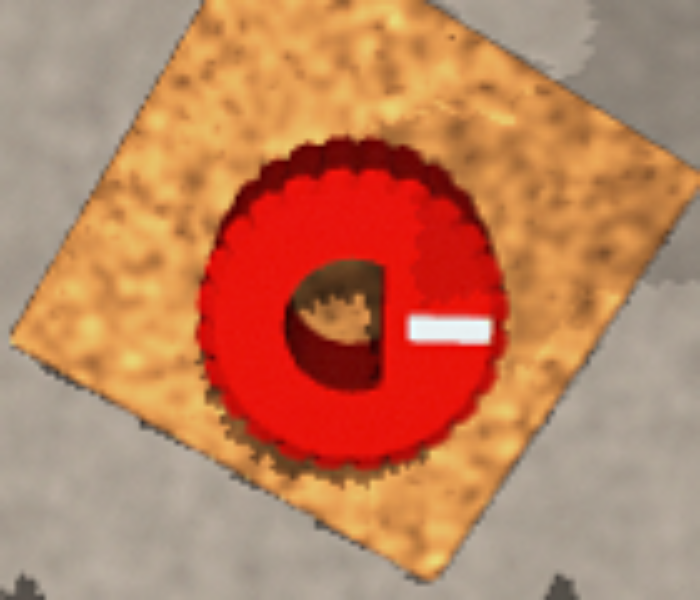

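```bash
python3 -m inch '[-0.0008,0.025,0,0,0,0,-1, 0,0.03,0,0,0,0,-1, 0,0.03,0,0,0,0,-1, 0,0.03,0,0,0,0,-1, 0,0.015,0,0,0,0,-1, 0,0.006,0,0,0,0,-1, 0,0.002,0,0,0,0,-1, 0,0,0,0,0,0,-1, 0,0,0,0,0,0,-1, 0,0,0,0,0,0,-1]'
python3 - <<'E'
from h import *
to(440,257.5,10,-65)
E
```

```text
t: 29.7
eef_pos: [440.5, 258.5, 14.2]
tcp_rot: [-1.569, 0.0, -1.134]
ft_force: [0.6, 0.2, 1.0]
opening: 1.0
at [440.5 258.5  14.2] rpy deg [-89.92   0.   -64.98] open 1.0 F [0.6 0.2 1. ] t 29.7
shift tool mm [ 0.7  4.2 -0.8] turn y 0.02
shift after turning [ 0.7  4.2 -0.8]
rotvec tool [-0.08  0.02 -0.  ]
```

```bash
python3 -m inch '[0,0.002,0,0,0,0,-1, 0,0.001,0,0,0,0,-1, 0,0,0,0,0,0,-1]'; python3 -m inch '[0.0005,0,0,0,0,0,1, 0,0,0,0,0,0,1, 0,0,0,0,0,0,1, 0,0,0,0,0,0,1, 0,0,0,0,0,0,1, 0,0,0,0,0,0,1, 0,0,0,0,0,0,1, 0,0,0,0,0,0,1, 0,0,0,0,0,0,1]'
```

```text
t: 30.0
eef_pos: [440.1, 258.4, 10.4]
tcp_rot: [-1.571, 0.0, -1.134]
ft_force: [0.2, 0.2, -0.2]
opening: 1.002
t: 30.9
eef_pos: [440.3, 257.9, 10.5]
tcp_rot: [-1.571, 0.0, -1.134]
ft_force: [0.0, 0.1, 0.9]
opening: 0.511
```

```bash
python3 -m inch '[0,-0.01,0,0,0,0,1, 0,-0.02,0,0,0,0,1, 0,-0.03,0,0,0,0,1, 0,-0.03,0,0,0,0,1, 0,-0.03,0,0,-3.5,0,1, 0,-0.015,0,0,-4,0,1, 0,0,0,0,0,0,1]'
python3 - <<'E'
from h import *
c=env.read_camera("wrist");cv2.imwrite("pics/w12.png",c["pixels"][180:330,200:360].repeat(4,0).repeat(4,1))
to(640,-120.2,145,-57.5)
E
```

```text
t: 31.6
eef_pos: [441.1, 258.3, 148.0]
tcp_rot: [-1.566, -0.001, -1.002]
ft_force: [0.6, -0.3, -1.8]
opening: 0.514
at [440.5 258.  146.5] rpy deg [-8.987e+01 -2.000e-02 -5.756e+01] open 0.513 F [-0.5  0.2 -0.9] t 31.65
shift tool mm [426.2   1.5 -34.6] turn y -0.06
shift after turning [426.2   1.5 -35. ]
rotvec tool [-0.13 -0.06  0.02]
```

View pics/w12.png

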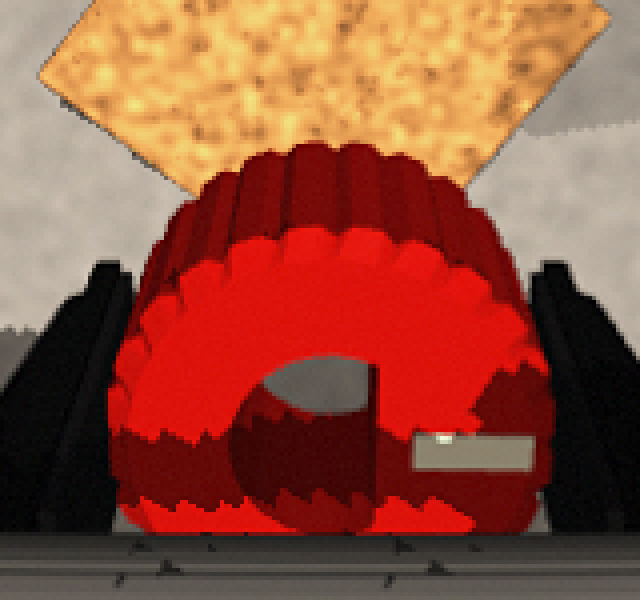

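```bash
python3 -m inch '[0.0213,0,-0.0018,0,0,0,1, 0.0426,0,-0.0035,0,0,0,1, 0.0426,0,-0.0035,0,0,0,1, 0.0426,0,-0.0035,0,0,0,1, 0.0426,0,-0.0035,0,0,0,1, 0.0426,0,-0.0035,0,0,0,1, 0.0426,0,-0.0035,0,0,0,1, 0.0426,0,-0.0035,0,0,0,1, 0.0426,0,-0.0035,0,0,0,1, 0.0426,0,-0.0035,0,0,0,1]'; python3 -m inch '[0.0213,0,-0.0018,0,0,0,1, 0,0,0,0,0,0,1, 0,0,0,0,0,0,1, 0,0,0,0,0,0,1, 0,0,0,0,0,0,1]'
python3 - <<'E'
from h import *
to(640,-120.2,70,-57.5)
E
```

```text
t: 32.65
eef_pos: [629.9, -102.9, 143.9]
tcp_rot: [-1.572, 0.002, -1.006]
ft_force: [0.2, 0.8, 0.2]
opening: 0.514
t: 33.15
eef_pos: [639.4, -119.0, 145.3]
tcp_rot: [-1.571, 0.0, -1.002]
ft_force: [0.1, -0.5, -0.6]
opening: 0.513
at [ 639.4 -119.   145.3] rpy deg [-9.001e+01  3.000e-02 -5.743e+01] open 0.513 F [ 0.1 -0.5 -0.6] t 33.15
shift tool mm [ 1.3 75.3 -0.1] turn y 0.07
shift after turning [ 1.3 75.3 -0.1]
rotvec tool [ 0.01  0.07 -0.03]
```

```bash
python3 -m inch '[0.001,0.025,0,0,0,0,1, 0,0.03,0,0,0,0,1, 0,0.015,0,0,0,0,1, 0,0.005,0,0,0,0,1, 0,0,0,0,0,0,1, 0,0,0,0,0,0,1, 0,0,0,0,0,0,1, 0,0,0,0,0,0,1]';python3 -m inch '[0,0.003,0,0,0,0,1, 0,0.003,0,0,0,0,1, 0,0,0,0,0,0,1]'
```

```text
t: 33.95
eef_pos: [640.7, -121.1, 71.4]
tcp_rot: [-1.57, -0.001, -1.003]
ft_force: [-0.0, -0.2, -0.2]
opening: 0.514
t: 34.25
eef_pos: [640.1, -120.9, 64.0]
tcp_rot: [-1.571, 0.001, -1.003]
ft_force: [-0.2, -0.2, -0.7]
opening: 0.514
```

```bash
python3 -m inch '[0,0.003,0,0,0,0,1, 0,0.003,0,0,0,0,1, 0,0,0,0,0,0,1]'
```

```text
t: 34.55
eef_pos: [640.1, -120.9, 57.9]
tcp_rot: [-1.571, 0.001, -1.003]
ft_force: [-0.5, -0.7, -0.8]
opening: 0.512
```

```bash
python3 -m inch '[0,0.003,0,0,0,0,1, 0,0.003,0,0,0,0,1, 0,0,0,0,0,0,1]'
```

```text
t: 34.85
eef_pos: [640.1, -120.9, 52.0]
tcp_rot: [-1.571, 0.001, -1.003]
ft_force: [0.3, -0.3, -0.3]
opening: 0.512
```

```bash
python3 -m inch '[0,0.004,0,0,0,0,1, 0,0.004,0,0,0,0,1, 0,0.004,0,0,0,0,1, 0,0,0,0,0,0,1, 0,0,0,0,0,0,1]'; python3 -m inch '[0,0.002,0,0,0,0,1, 0,0.001,0,0,0,0,1, 0,0,0,0,0,0,1]'
```

```text
t: 35.35
eef_pos: [640.3, -120.9, 40.3]
tcp_rot: [-1.571, 0.0, -1.003]
ft_force: [-0.2, 0.0, -0.4]
opening: 0.515
t: 35.65
eef_pos: [640.3, -121.0, 37.4]
tcp_rot: [-1.571, 0.0, -1.003]
ft_force: [0.5, -0.4, -0.8]
opening: 0.512
```

Release, rise, and step back clear so all cameras see the boxes.

```bash
python3 -m inch '[0,0,0,0,0,0,-1, 0,0,0,0,0,0,-1, 0,0,0,0,0,0,-1, 0,0,0,0,0,0,-1, 0,0,0,0,0,0,-1, 0,0,0,0,0,0,-1]'; python3 -m inch '[0,-0.01,0,0,0,0,-1, 0,-0.03,0,0,0,0,-1, 0,-0.03,0,0,0,0,-1, 0,-0.03,0,0,0,0,-1, 0,-0.015,0,0,0,0,-1, 0,0,0,0,0,0,-1, 0,0,0,0,0,0,-1, 0,0,0,0,0,0,-1]'
python3 - <<'E'
from h import *
c=env.read_camera("wrist")
uv=proj(c,[[640,-120,40]])[0].astype(int);u=c["pixels"][uv[1]-60:uv[1]+60,uv[0]-70:uv[0]+70];cv2.imwrite("pics/w13.png",cv2.resize(u,None,fx=5,fy=5))
E
python3 -m inch '[-0.03,-0.02,0,0,0,0,-1, -0.04,-0.02,0,0,0,0,-1, -0.04,-0.02,0,0,0,0,-1, -0.04,0,0,0,0,0,-1, -0.04,0,0,0,0,0,-1, -0.04,0,0,0,0,0,-1, -0.04,0,0,0,0,0,-1, -0.04,0,0,0,0,0,-1, -0.04,0,0,0,0,0,-1, -0.03,0,0,0,0,0,-1]'
python3 -m inch '[-0.03,0,0,0,0,0,-1, -0.04,0,0,0,0,0,-1, -0.04,0,0,0,0,0,-1, -0.03,0,0,0,0,0,-1, 0,0,0,0,0,0,-1, 0,0,0,0,0,0,-1, 0,0,0,0,0,0,-1]'
python3 - <<'E'
from h import *
c=env.read_camera("top");cv2.imwrite("pics/t14.png",c["pixels"])
c2=env.read_camera("side");cv2.imwrite("pics/s14.png",c2["pixels"])
t=[]
for cc,P in ((c,[(214,149),(304,148),(382,219)]),(c2,[(288,175),(340,227),(328,325)])):
  t.append(np.hstack([cv2.resize(cc["pixels"][v-30:v+30,u-30:u+30],(260,260),interpolation=0) for u,v in P]))
cv2.imwrite("pics/c14.png",np.vstack(t))
# depth-based knob top heights
for cc in (c,c2):
  for n,(x,y) in dict(blue=(635.3,83.5),red=(640,-120.3),yellow=(480.3,-302)).items():
    zs=[]
    for a in np.radians(np.arange(0,360,20)):
      u,v=proj(cc,[[x+17*np.cos(a),y+17*np.sin(a),62]])[0].round().astype(int)
      o,d=ray(cc,[(u,v)]);zs.append((o+d[0]*cc["depth"][v,u])[2])
    print(n,np.median(zs).round(1),np.round([min(zs),max(zs)],1))
E
```

```text
t: 36.25
eef_pos: [640.3, -121.0, 37.5]
tcp_rot: [-1.571, 0.0, -1.003]
ft_force: [0.5, -0.1, -0.9]
opening: 0.955
t: 37.05
eef_pos: [639.8, -120.9, 151.4]
tcp_rot: [-1.572, 0.001, -1.003]
ft_force: [0.7, -0.9, -0.1]
opening: 0.999
t: 38.1
eef_pos: [434.5, 200.9, 211.9]
tcp_rot: [-1.572, 0.001, -1.003]
ft_force: [0.5, -0.4, 0.2]
opening: 0.998
t: 38.8
eef_pos: [361.1, 316.9, 212.1]
tcp_rot: [-1.571, -0.0, -1.004]
ft_force: [-0.5, 0.6, -0.3]
opening: 1.0
blue 62.0 [57.6 64.1]
red 61.8 [57.5 63.7]
yellow 61.7 [58.4 64.2]
blue 61.2 [59.5 64.7]
red 61.7 [60.6 64.2]
yellow 61.8 [60.  64.8]
```

View pics/w13.png

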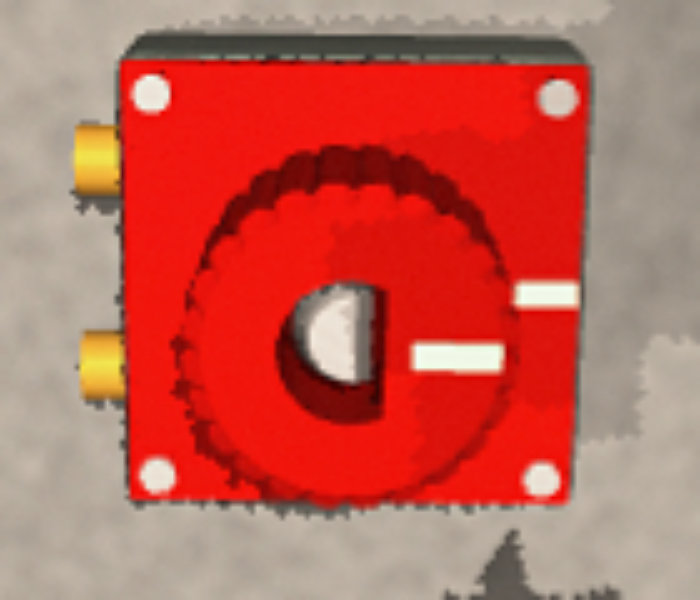

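View pics/c14.png

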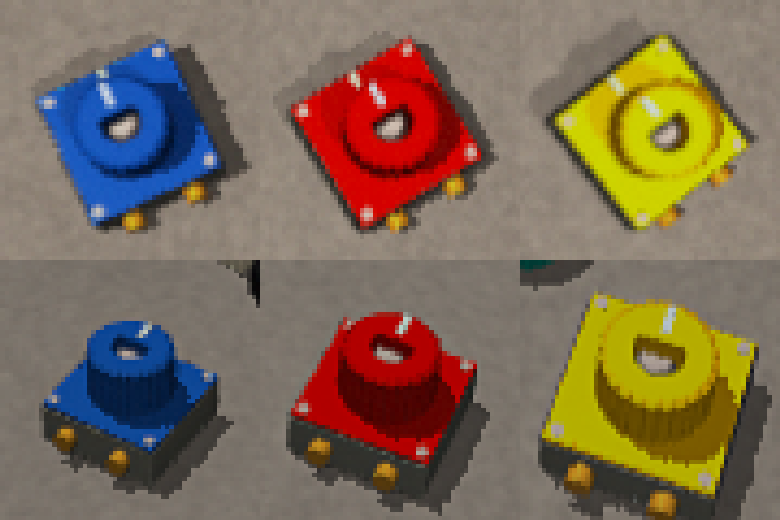

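View pics/t14.png

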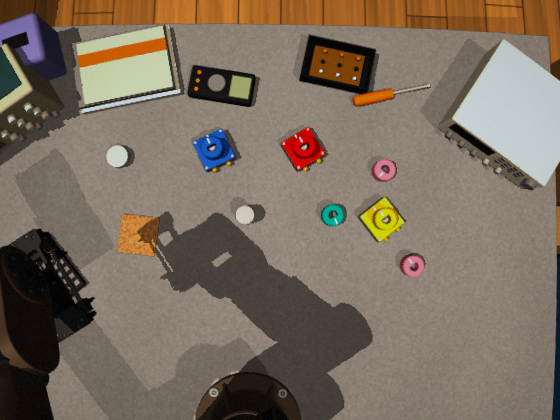

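All three knobs are on their own boxes with their tops at about 62 mm, so they are fully seated, and each pointer is beside its tick. The jar at (245,214) and the look-alikes at (333,215), (384,170) and (413,266) have not moved. The arm is clear.

```bash
python3 -c "
from cell import env
print(env.state()['t'],abs(env.state()['qvel']).max());print(env.job_done())"
```

```text
38.9 0.004087510711305493
the job is handed in; nothing more can be done
None
```

The job is done and handed in at about 39 s: each knob is on the box of its own colour, fully down, with its pointer beside the tick. I set the red knob on the mat, moved blue to the blue box and yellow to the yellow box, then took red from the mat to the red box.

**Last checks:**
- **Seating:** the knob tops measure 61.2–62.0 mm in the top and side depth images, against 62 mm for fully seated.
- **Alignment:** pointers and ticks line up in the wrist, top and side pictures. I judged this by eye, because the blue-on-blue pointer measurement failed: the mask took in the plate as well.
- **Forces:** readings at the end of each move stayed near zero throughout, and no insertion met resistance.
- **Surroundings:** the jar still stands where it was, the look-alikes are untouched, the mat is empty, and the arm is clear of everything.

**Disagreement:** the cameras differed by about 2 mm on the box centres. I used values in between, and that stayed within the play of the fit.

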